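Complete the pinwheel layer of reagent cartons on the pallet slab

ROBOT

A 6-joint arm with a two-finger parallel gripper is mounted at the origin on the work surface. World frame = base frame: x ahead of the robot, y to its left, z up, the work surface at z = 0. Lengths are in m, angles in rad, forces in N, time in s.
With the tool pointing down it reaches from about 0.35 to 0.775 m from the base axis. Payload 5.5 kg.
Tool frame: the origin (TCP) lies midway between the tips of the shut fingers; the grasp point (between the pads) lies 19 mm behind it; z points along the fingers, y is the line along which they close (so a half turn about z gives the same grasp; the last joint's range is limited). The gripper opens to 85 mm and grips with 20 to 120 N. Pads are 22 mm wide; open, the fingers measure 114 mm over their backs; the gripper's body (76 mm by 85 mm) begins 54 mm behind the grasp point. The pads swing forward as they close: fully open they stand 13 mm farther back than shut.
Start: joints at [-1.32, 0.313, 0.046, 1.304, 0, 1.431], TCP at [0.219, -0.532, 0.231] pointing down, gripper open.
Joint ranges: [-2.76, 2.76], [-0.86, 1.69], [-1.03, 1.26], [-2.2, 2.34], [-1.47, 1.5], [-3.14, 3.14]. Speed limits (rad/s): [2.57, 2.57, 3.14, 3.14, 3.14, 3.14].

INTERFACE

Orientations are given as a unit quaternion [w, x, y, z].
In Python, from workcell import get_state, read_camera, camera_info, hand_in, recognise gives the robot as it stands.
- The arm moves only by the tool arm_command, never from a script. Its argument "moves" is one flat list of numbers, 7 for each row, row after row: the opening, from -1 (shut) to 1 (fully open), then the shift along the tool's x, y, z in mm, then the turn, a rotation vector about the tool's x, y, z in rad. A call has 1 to 8 rows; each row shifts and turns the commanded pose from where the row before left it, along the tool's axes as they then stand; what a row does not reach is not made up. A row lasts 1/8 s, in which the tool goes at most 62.5 mm and 10.7 degrees, less where a joint would pass 70% of its speed; a pose out of reach is approached as far as the arm can. A call with a gripper value outside its range is refused whole. The fingers move at their own pace and stop on an object; "newtons" is the grip in N (left out, the last holds). Time passes only in rows, so rows that do not move let the fingers close. It gives the time, the measured TCP pose, the force, the opening and the grip force at its end, in the units of the state.
- get_state(): the state, without advancing time (a new reading comes with each control period).
- read_camera(name): name is "scene" or "top"; returns (picture, depth): 420x560x3 uint8, blue, green, red; 420x560 float32, m along the optical axis (not along the pixel's ray), 0 where there is no reading.
- camera_info(name): a dict with "fovy" (degrees; the focal length in pixels is half the picture's height over the tangent of half this angle, whatever the lens; pixels are square), "cx", "cy" (the principal point, pixels), "k1" (the pictures are not rectified: a ray, as slopes to the right and down, at radius r is drawn at 1 + k1 r^2 times it, then the intrinsics apply), "eye" and "orientation" of the camera in the world. Camera axes: x right, y down, z forward; pixel columns grow to the right and rows downward; lengths in m; the calibration is good to about 2 mm. A picture is of the moment at which its call begins. camera_info takes no time and is no camera call.
- hand_in(): hands the job in; it is judged then, once.
Trained networks look in the newest picture that a camera, given by its name, has taken for a name from the list of things; names that differ only in an ending like _2 or _b are one class to them, and where a whole thing is asked for, a point or a joint stands for the part that bears it (a point fixed in the world has none). Each returns a list of dicts, best first, with "confidence" (0 to 1); they miss things now and then, are a little off and sometimes report something else, mostly with a low value. They report only what shows in the picture. A call takes as long as a camera call.
- recognise(camera, label): "point" ([column, row] in pixels, amid what is visible of it).
The state is a dict: "clock": time; "joint_pos": joint angles; "qvel": joint speeds; "tau": joint torques, N m; "tcp_pos": TCP position; "orientation": TCP orientation; "wrist_force": force on the tool from outside, world axes, zero at the start; "ft_torque": the same for the moment, N m; "finger_gap": finger opening in m; "grip_force": force on a finger pad.
Only numpy, scipy, OpenCV 4.12 (cv2) and the standard library are available. Lean on these libraries where they do the work, as an engineer would, in place of code of your own. Each camera call takes 0.05 s, during which the arm holds its last target. There are 200 camera calls.

TASK

One reagent carton already lies on the grey pallet slab: complete the layer with the three other cartons of the same size standing on the bench, in a pinwheel centred on the slab, so that each carton's end meets the side of the next, with only narrow gaps between them and a small empty square in the middle. Keep the cartons the right way up, set them down flat and gently without dropping them, leave the first carton in its place, and do not disturb the smaller carton, the bottle or the tube rack.

Things in the scene. Friction and masses are not known exactly. Their poses are not given: they have to be found in the camera images.
- slab: Low grey plastic pallet slab with a flat square deck, 220 x 220 mm, 30 mm high on three runners, fixed to the bench. Origin at the centre of its underside (bench level), x and y along its edges, z up. The finished pinwheel is centred on it, 184 x 184 mm overall, with 4 mm gaps and a 64 x 64 mm empty square in the middle.
- slab_top (a point): Centre of the slab's deck, 30 mm above the bench, axes as the slab's: cartons stand on this level. Carton centres in the pinwheel, x and y from here (mm), [direction of the long side]: (-32, -62) [x, first_carton], (62, -32) [y], (32, 62) [x], (-62, 32) [y].
- first_carton: Plain brown cardboard carton, rigid and closed, 120 x 60 x 60 mm (long x wide x high), 0.2 to 0.45 kg, white paper tape along its top. It already lies on the slab, within 2 mm of its place in the pattern, loose. Origin at the centre of its underside, x along its 120 mm length, y across its 60 mm width, z up; turning it half round changes nothing.
- carton_a: Plain brown cardboard carton, rigid and closed, 120 x 60 x 60 mm (long x wide x high), 0.2 to 0.45 kg, white paper tape along its top. Stands on the bench on the robot's right, among other things; all three are the same and any may take any free place. Origin at the centre of its underside, x along its 120 mm length, y across its 60 mm width, z up; turning it half round changes nothing.
- carton_b: Plain brown cardboard carton, rigid and closed, 120 x 60 x 60 mm (long x wide x high), 0.2 to 0.45 kg, white paper tape along its top. Stands on the bench on the robot's right, among other things; all three are the same and any may take any free place. Origin at the centre of its underside, x along its 120 mm length, y across its 60 mm width, z up; turning it half round changes nothing.
- carton_c: Plain brown cardboard carton, rigid and closed, 120 x 60 x 60 mm (long x wide x high), 0.2 to 0.45 kg, white paper tape along its top. Stands on the bench on the robot's right, among other things; all three are the same and any may take any free place. Origin at the centre of its underside, x along its 120 mm length, y across its 60 mm width, z up; turning it half round changes nothing.
- small_carton: Bystander: a smaller brown carton, 80 x 50 x 40 mm high, not part of the layer, among the cartons on the bench. Origin at the centre of its underside, x along its length.
- bottle: Bystander: upright amber bottle with white cap, 60 mm diameter, 125 mm tall, among the cartons on the bench. Origin at the centre of its underside.
- tube_rack: Bystander: green sample tube rack, 200 x 80 x 55 mm, its tubes reach 76 mm high, left of the slab. Origin at the centre of its underside, x along its length.

How it is judged:
By the outcome, as a careful person would: the job done as asked, in the order asked, and still so for the second after the job is handed in, with the robot touching nothing.
It also fails if it takes over 72 s, if anything falls off the work surface, if the arm or the gripper's body presses on something with over 40 N, if the wrist force passes 120 N, or if a joint passes its speed limit or range.

## Working session

There is one attempt and no reset: what is moved stays moved. The work goes in short steps, Python scripts to look and compute and a tool call to move; the robot and the scene stay as the last step left them, time stands still between calls to the robot, and variables do not carry over. Pictures are saved under pics/ and viewed, at most 10 in all, crops included, and the job is handed in when it is done.

Besides the shell and the picture viewer there is one more tool, called as a command line: name --argument value ..., lists and objects as JSON in quotes. arm_command: Moves the arm, as the interface text tells. Its arguments: {"type":"object","properties":{"moves":{"type":"array"},"newtons":{"type":"number"}},"required":["moves"]}

```bash
mkdir -p pics; ls
cat > h.py <<'E'
import numpy as np, cv2
from workcell import *
from scipy.spatial.transform import Rotation as R
def cloud(name):
    im,d=read_camera(name); c=camera_info(name)
    f=im.shape[0]/2/np.tan(np.radians(c["fovy"])/2)
    v,u=np.mgrid[:im.shape[0],:im.shape[1]].astype(float)
    K=np.array([[f,0,c["cx"]],[0,f,c["cy"]],[0,0,1]])
    xd=(u-c["cx"])/f; yd=(v-c["cy"])/f; x,y=xd.copy(),yd.copy()
    for _ in range(10):
        s=1+c["k1"]*(x*x+y*y); x,y=xd/s,yd/s
    w,a,b,e=c["orientation"]
    P=np.stack([x*d,y*d,d],-1)@R.from_quat([a,b,e,w]).as_matrix().T+np.array(c["eye"])
    P[d==0]=np.nan
    return im,P
E
python3 - <<'E'
from h import *
s=get_state(); print({k:np.round(v,3) for k,v in s.items()})
for n in("top","scene"):
    print(camera_info(n)); im,P=cloud(n); cv2.imwrite(f"pics/{n}0.png",im); np.save(f"{n}0.npy",P)
    for l in("first_carton","carton_a","small_carton","bottle","slab","tube_rack"):
        for r in recognise(n,l):
            u,v=map(int,np.round(r["point"])); print(n,l,round(r["confidence"],2),u,v,np.round(P[v,u],3))
E
```

```text
pics
{'clock': np.float64(0.0), 'joint_pos': array([-1.32 ,  0.314,  0.045,  1.304,  0.   ,  1.431]), 'qvel': array([-0.002,  0.001,  0.   , -0.002,  0.   ,  0.   ]), 'tau': array([-1.0000e-03, -4.8063e+01,  2.9853e+01,  1.9000e-02, -0.0000e+00,
       -0.0000e+00]), 'tcp_pos': array([ 0.219, -0.531,  0.23 ]), 'orientation': array([-0.001,  0.981,  0.194, -0.   ]), 'wrist_force': array([0.418, 0.076, 0.29 ]), 'ft_torque': array([-0.   , -0.018,  0.036]), 'grip_force': np.float64(0.0), 'finger_gap': np.float64(0.085)}
{'fovy': 46.28808815637114, 'cx': 282.0921336375794, 'cy': 211.0404365262311, 'k1': -0.15933567319880207, 'eye': array([0.42163889, 0.03202146, 1.42148631]), 'orientation': array([ 0.02493625, -0.7012429 ,  0.71183257, -0.03051181])}
top first_carton 0.55 244 226 [0.487 0.125 0.091]
top carton_a 0.93 325 184 [ 0.603 -0.101  0.057]
top carton_a 0.58 384 240 [ 0.443 -0.263  0.061]
top carton_a 0.57 384 174 [ 0.629 -0.269  0.059]
top carton_a 0.44 332 239 [ 0.449 -0.119  0.041]
top small_carton 0.67 335 236 [ 0.457 -0.128  0.039]
top bottle 0.73 433 227 [ 0.475 -0.386  0.117]
top slab 0.8 225 206 [0.547 0.182 0.033]
top tube_rack 0.69 123 205 [0.555 0.478 0.034]
{'fovy': 52.216166750528906, 'cx': 281.79505879255396, 'cy': 209.4784778951141, 'k1': -0.07697681448479739, 'eye': array([1.06373709, 0.73805085, 0.80581115]), 'orientation': array([-0.13004601,  0.28839984,  0.86258788, -0.39478565])}
scene first_carton 0.67 323 217 [0.501 0.157 0.086]
scene carton_a 0.78 249 154 [ 0.466 -0.235  0.054]
scene carton_a 0.68 231 202 [ 0.638 -0.065  0.056]
scene carton_a 0.65 199 172 [ 0.642 -0.238  0.06 ]
scene small_carton 0.76 274 180 [ 0.471 -0.094  0.038]
scene bottle 0.62 217 136 [ 0.5   -0.375  0.065]
scene slab 0.85 314 255 [0.567 0.204 0.029]
scene tube_rack 0.73 403 333 [0.577 0.496 0.052]
```

View pics/top0.png

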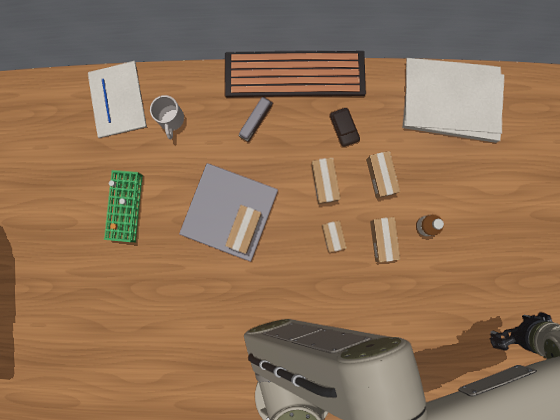

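```bash
cat >> h.py <<'E'
def blob(P,cx,cy,r,lo,hi):
    m=(abs(P[...,2]-(lo+hi)/2)<(hi-lo)/2)&(np.hypot(P[...,0]-cx,P[...,1]-cy)<r)
    n,lab,st,_=cv2.connectedComponentsWithStats(m.astype(np.uint8)); k=1+np.argmax(st[1:,4]); q=P[lab==k]
    (x,y),(a,b),t=cv2.minAreaRect((q[:,:2]*1000).astype(np.float32))
    if a<b: a,b,t=b,a,t+90
    t=(t+90)%180-90
    return np.round([x,y,a,b,t,np.median(q[:,2])*1000,len(q)],1)
E
python3 - <<'E'
from h import *
P=np.load("top0.npy")
for n,a in dict(first=(.487,.125,.1,.078,.105),A=(.603,-.101,.1,.05,.07),B=(.443,-.263,.1,.05,.07),C=(.629,-.269,.1,.05,.07),small=(.457,-.128,.06,.03,.048),bottle=(.475,-.386,.06,.1,.14),slab=(.547,.182,.2,.02,.04),rack=(.555,.478,.2,.025,.09)).items(): print(n,blob(P,*a))
E
```

```text
first [480.1 127.2 118.4  60.7 -21.8  89.9 960. ]
A [ 615.  -102.9  122.5   58.4    8.5   60.   886. ]
B [ 446.5 -271.1  120.8   63.2    5.8   60.8  939. ]
C [ 631.2 -270.1  121.6   61.6   12.3   60.2  908. ]
small [ 457.7 -124.2   77.4   51.2   12.5   40.5  476. ]
bottle [ 485.8 -396.4   30.4   29.3  -64.1  124.4  124. ]
slab [ 533.1  174.2  223.6  218.9   68.7   29.7 4869. ]
rack [ 552.4  479.   201.1   81.7   -5.4   51.3 1751. ]
```

Top view: the slab is at about (229,212) with its first carton at (244,229). The loose cartons are at (325,180), (384,174) and (385,240), the small carton at (334,237) and the bottle at (432,225). The measured sizes and heights agree with the given ones. Next I refine the yaws and set up a move helper.

```bash
cat >> h.py <<'E'
def fine(P,cx,cy,r,lo,hi):
    "centre and yaw of a box top by moments"
    m=(P[...,2]>lo)&(P[...,2]<hi)&(np.hypot(P[...,0]-cx,P[...,1]-cy)<r)
    n,lab,st,_=cv2.connectedComponentsWithStats(m.astype(np.uint8)); k=1+np.argmax(st[1:,4]); q=P[lab==k]
    c=q[:,:2].mean(0); w,V=np.linalg.eigh(np.cov((q[:,:2]-c).T)); a=V[:,1]
    t=np.degrees(np.arctan2(a[1],a[0])); t=(t+90)%180-90
    return np.round([*(c*1000),*np.sqrt(12*w[::-1])*1000,t,np.median(q[:,2])*1000],1)
def yaw():
    s=get_state(); w,a,b,c=s["orientation"]; M=R.from_quat([a,b,c,w]).as_matrix()
    return np.array(s["tcp_pos"])*1000,np.degrees(np.arctan2(M[1,0],M[0,0])),M
def to(x,y,z,phi):
    p,f,M=yaw(); d=np.array([x,y,z])-p; t=(phi-f+180)%360-180; g=np.radians(phi)
    print("now",p.round(1),round(f,2),"zaxis",M[:,2].round(4),"\nturn rad",round(-np.radians(t),4),"then shift",
     np.round([d@[np.cos(g),np.sin(g),0],d@[np.sin(g),-np.cos(g),0],-d[2]],1))
E
python3 - <<'E'
from h import *
P=np.load("top0.npy")
for n,a in dict(first=(.48,.127,.1,.078,.105),A=(.615,-.103,.1,.05,.07),B=(.446,-.271,.1,.05,.07),C=(.631,-.27,.1,.05,.07)).items(): print(n,fine(P,*a))
Q=np.load("scene0.npy")
for n,a in dict(first=(.48,.127,.1,.078,.105),A=(.615,-.103,.1,.05,.07),B=(.446,-.271,.1,.05,.07),C=(.631,-.27,.1,.05,.07)).items(): print(n,fine(Q,*a))
print("slab",blob(Q,.533,.174,.2,.02,.04))
to(464.5,-269,150,5.8)
E
```

```text
first [479.6 127.1 117.6  60.6 -22.   89.9]
A [ 613.9 -102.8  121.6   58.3    8.2   60. ]
B [ 446.7 -269.   120.9   61.5    5.    60.8]
C [ 630.8 -268.8  121.5   61.    12.1   60.2]
first [484.6 136.6 123.2  65.4 -21.5  87.7]
A [619.7 -95.2 124.   64.1   7.9  57.6]
B [ 450.2 -261.7  125.2   65.5    6.    57.7]
C [ 635.4 -260.6  123.4   64.6   12.2   58. ]
slab [ 533.5  179.4  223.8  221.3   68.7   27.8 4767. ]
now [ 219.  -531.7  231.4] 22.39 zaxis [ 0.e+00 -1.e-04 -1.e+00] 
turn rad 0.2895 then shift [ 270.8 -236.5   81.4]
```

arm_command --moves '[1,0,0,0,0,0,0.145,1,0,0,0,0,0,0.145,1,45,-39.5,0,0,0,0,1,45,-39.5,0,0,0,0,1,45,-39.5,0,0,0,0,1,45,-39.5,10,0,0,0,1,45,-39.5,20,0,0,0,1,45,-39,20,0,0,0]' --newtons 60

```text
clock: 1.7
tcp_pos: [0.4646, -0.2686, 0.1816]
orientation: [0.001, 0.999, 0.05, 0.001]
wrist_force: [0.7, -1.1, -0.1]
finger_gap: 0.0855
grip_force: 0.0
```

Run:
```python
from h import *
to(464.5,-269.3,10,5.5)
```

```text
now [ 464.6 -268.6  181.6] 5.77 zaxis [ 0.0013 -0.0011 -1.    ] 
turn rad 0.0047 then shift [ -0.2   0.7 171.6]
```

arm_command --moves '[1,0,1,50,0,0,0.005,1,0,0,50,0,0,0,1,0,0,45,0,0,0,1,0,0,20,0,0,0,1,0,0,6.5,0,0,0,-1,0,0,0,0,0,0,-1,0,0,0,0,0,0,-1,0,0,0,0,0,0]'

```text
clock: 2.7
tcp_pos: [0.4643, -0.2717, 0.0115]
orientation: [0.001, 0.999, 0.048, 0.001]
wrist_force: [-0.5, 0.3, 3.3]
finger_gap: 0.0593
grip_force: 65.1
```

```bash
cat >> h.py <<'E'
TH=np.radians(-21.5); SX,SY=533.0,174.2
def slab(u,v): return SX+u*np.cos(TH)-v*np.sin(TH), SY+u*np.sin(TH)+v*np.cos(TH)
E
python3 - <<'E'
from h import *
print(slab(-32,-62))
to(*slab(62,-14),160,68.5)
E
```

```text
(np.float64(480.50356176766877), np.float64(128.242150040292))
now [ 464.3 -271.7   11.5] 5.48 zaxis [ 0.0022 -0.0018 -1.    ] 
turn rad -1.0998 then shift [ 426.   -37.5 -148.5]
```

arm_command --moves '[-1,0,0,-20,0,0,0,-1,0,0,-45,0,0,0,-1,0,0,-45,0,0,-0.18,-1,0,0,-38,0,0,-0.18,-1,0,0,0,0,0,-0.18,-1,0,0,0,0,0,-0.18,-1,0,0,0,0,0,-0.18,-1,0,0,0,0,0,-0.18]'

```text
clock: 3.7
tcp_pos: [0.4632, -0.2709, 0.1584]
orientation: [0.0, 0.83, 0.557, -0.0]
wrist_force: [1.0, 0.2, -3.1]
finger_gap: 0.0594
grip_force: 65.6
```

Run:
```python
from h import *
to(*slab(62,-14),160,68.5)
```

```text
now [ 463.2 -270.9  158.4] 67.7 zaxis [ 1.e-04 -4.e-04 -1.e+00] 
turn rad -0.014 then shift [425.7 -36.2  -1.6]
```

arm_command --moves '[-1,50,-4.5,0,0,0,-0.014,-1,54,-4.5,0,0,0,0,-1,54,-4.5,0,0,0,0,-1,54,-4.5,0,0,0,0,-1,54,-4.5,0,0,0,0,-1,54,-4.5,0,0,0,0,-1,54,-4.5,0,0,0,0,-1,51.5,-4.5,0,0,0,0]'

```text
clock: 4.7
tcp_pos: [0.5892, 0.1391, 0.1584]
orientation: [0.0, 0.828, 0.561, 0.0]
wrist_force: [-0.4, -0.6, -2.4]
finger_gap: 0.0592
grip_force: 65.3
```

Run:
```python
from h import *
to(*slab(62,-14),44,68.5)
for n in("top","scene"):
    im,P=cloud(n); np.save(n+"1.npy",P); cv2.imwrite(f"pics/{n}1.png",im)
a=cv2.imread("pics/top1.png")[130:290,150:350]; b=cv2.imread("pics/scene1.png")[100:330,200:430]
cv2.imwrite("pics/j1.png",np.hstack([cv2.resize(a,(400,320)),cv2.resize(b,(400,320))]))
```

```text
now [589.2 139.1 158.4] 68.18 zaxis [ 7.e-04 -3.e-04 -1.e+00] 
turn rad -0.0055 then shift [ -1.9  -3.2 114.4]
```

View pics/j1.png

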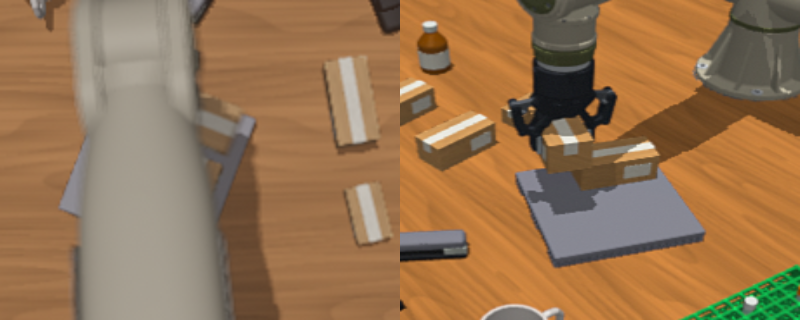

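Scene view: the held carton is level above its place. In the top view the arm covers most of it. Descending to just above the deck.

arm_command --moves '[-1,-1.9,-3.2,0,0,0,-0.0055,-1,0,0,40,0,0,0,-1,0,0,40,0,0,0,-1,0,0,22,0,0,0,-1,0,0,10,0,0,0,-1,0,0,0,0,0,0]'

```text
clock: 5.55
tcp_pos: [0.585, 0.1357, 0.0463]
orientation: [0.0, 0.827, 0.562, -0.0]
wrist_force: [0.4, -0.0, -2.6]
finger_gap: 0.0594
grip_force: 65.5
```

Run:
```python
from h import *
to(*slab(62,-14),41,68.5)
im,P=cloud("scene"); np.save("scene2.npy",P); cv2.imwrite("pics/scene2.png",im)
```

```text
now [585.  135.7  46.3] 68.41 zaxis [-3.e-04 -4.e-04 -1.e+00] 
turn rad -0.0015 then shift [ 2.8 -0.5  5.3]
```

arm_command --moves '[-1,2.8,-0.5,2,0,0,0,-1,0,0,1,0,0,0,-1,0,0,1,0,0,0,-1,0,0,0,0,0,0]'

```text
clock: 6.1
tcp_pos: [0.5856, 0.1396, 0.042]
orientation: [0.0, 0.827, 0.563, -0.0]
wrist_force: [-0.1, 0.2, -2.9]
finger_gap: 0.0593
grip_force: 65.5
```

Run:
```python
from h import *
to(*slab(62,-14),41,68.5); print(get_state()["wrist_force"])
```

```text
now [585.6 139.6  42. ] 68.5 zaxis [-2.e-04 -1.e-04 -1.e+00] 
turn rad -0.0 then shift [-1.1  0.3  1. ]
[-0.10539003  0.2089703  -2.85921241]
```

arm_command --moves '[-1,-0.5,0,0.7,0,0,0,-1,0,0,0.7,0,0,0,-1,0,0,0,0,0,0]'

```text
clock: 6.48
tcp_pos: [0.5856, 0.1391, 0.0414]
orientation: [0.0, 0.827, 0.563, 0.0]
wrist_force: [-3.0, 0.4, 5.9]
finger_gap: 0.0598
grip_force: 65.9
```

arm_command --moves '[0.6,0,0,0,0,0,0,0.9,0,0,0,0,0,0,0.9,0,0,0,0,0,0,1,0,0,-10,0,0,0,1,0,0,-40,0,0,0,1,0,0,-50,0,0,0,1,0,0,-20,0,0,0,1,0,0,0,0,0,0]'

```text
clock: 7.48
tcp_pos: [0.5871, 0.1392, 0.1634]
orientation: [0.001, 0.827, 0.563, 0.002]
wrist_force: [-0.1, 0.6, 0.1]
finger_gap: 0.0855
grip_force: 0.0
```

Run:
```python
from h import *
to(615-18,-105.6,170,188.2)
to(615-18,-105.6,170,120)
```

```text
now [587.1 139.2 163.4] 68.49 zaxis [ 5.1e-03  4.0e-04 -1.0e+00] 
turn rad -2.0894 then shift [  25.1 -243.7   -6.6]
now [587.1 139.2 163.4] 68.49 zaxis [ 5.1e-03  4.0e-04 -1.0e+00] 
turn rad -0.8991 then shift [-217.  -113.8   -6.6]
```

arm_command --moves '[1,-45,20,0,0,0,0,1,-45,20,0,0,0,0,1,-45,20,0,0,0,0,1,-45,20,0,0,0,0,1,-44,19,0,0,0,0,1,0,0,0,0,0,-0.174,1,0,0,0,0,0,-0.174,1,0,0,0,0,0,-0.174]'

```text
clock: 8.48
tcp_pos: [0.5945, -0.1058, 0.1588]
orientation: [-0.001, 0.652, 0.759, -0.001]
wrist_force: [0.1, -0.1, 0.7]
finger_gap: 0.0853
grip_force: 0.0
```

arm_command --moves '[1,0,0,0,0,0,-0.174,1,0,0,0,0,0,-0.174,1,0,0,0,0,0,-0.174,1,0,0,0,0,0,-0.174,1,0,0,0,0,0,-0.174,1,0,0,0,0,0,-0.174,1,0,0,0,0,0,-0.174,1,0,0,0,0,0,-0.174]'

```text
clock: 9.48
tcp_pos: [0.5946, -0.1054, 0.159]
orientation: [-0.001, 0.013, 1.0, 0.0]
wrist_force: [1.1, 0.1, 0.0]
finger_gap: 0.0854
grip_force: 0.0
```

Run:
```python
from h import *
im,P=cloud("top"); np.save("top2.npy",P); cv2.imwrite("pics/top2.png",im)
for k,(u,v) in dict(first=(-32,-62),two=(62,-32)).items():
    x,y=slab(u,v); print(k,np.round([x,y],1))
    for f in(blob,fine): print(f(P,x/1000,y/1000,.085,.078,.105))
print(blob(P,.533,.174,.2,.02,.04))
cv2.imwrite("pics/c2.png",cv2.resize(im[130:290,150:350],(800,600)))
to(596.6,-105.5,10,188.3)
```

```text
first [480.5 128.2]
[480.1 127.5 117.9  61.7 -22.2  90.1 967. ]
[479.8 127.1 118.   60.9 -22.9  90.1]
two [579.  121.7]
[577.7 118.2 121.7  60.2  67.4  89.7 978. ]
[577.2 117.6 121.4  60.4  67.   89.7]
[ 532.8  174.2  223.   218.8   68.5   29.6 3838. ]
now [ 594.6 -105.4  159. ] 178.76 zaxis [-2.6e-03  7.0e-04 -1.0e+00] 
turn rad -0.1664 then shift [ -2.   -0.4 149. ]
```

View pics/c2.png

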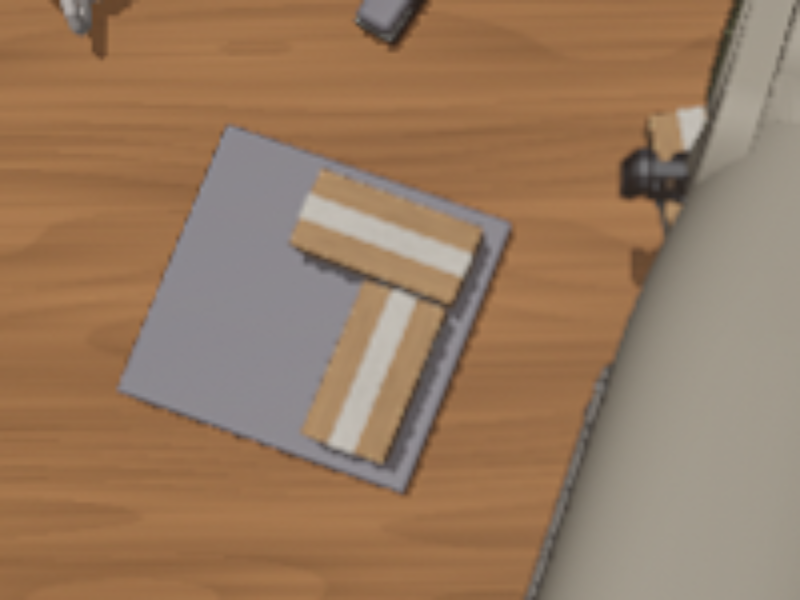

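Crop: carton 2 lies at about (385,235), upright and level, and the first carton at (375,370) has not moved. Measured, carton 2 is about 4 mm short along its length. I'll check from the saved scene images whether that came from the pick.

Run:
```python
from h import *
ex=np.array([np.cos(TH),np.sin(TH)]); ey=np.array([-ex[1],ex[0]])
for f,lo,hi,name in (("scene2",.045,.085,"held, z46"),("scene1",.155,.195,"held z158"),("scene0",.04,.08,"first")):
    P=np.load(f+".npy"); m=(P[...,2]>lo)&(P[...,2]<hi)&(np.hypot(P[...,0]-.533,P[...,1]-.174)<.13)
    q=P[m][:,:2]*1000-[SX,SY]; u,v=q@ex,q@ey
    print(name,len(u))
    for k,w in(("u",u),("v",v)):
        h,e=np.histogram(w,np.arange(-130,131,3)); i=np.argsort(h)[::-1][:5]; print(k,[(e[j],h[j]) for j in i], np.percentile(w,[1,99]).round(1))
```

```text
held, z46 816
u [(np.int64(92), np.int64(60)), (np.int64(89), np.int64(25)), (np.int64(83), np.int64(18)), (np.int64(-82), np.int64(16)), (np.int64(-43), np.int64(16))] [-91.4 106.1]
v [(np.int64(-31), np.int64(239)), (np.int64(23), np.int64(176)), (np.int64(-28), np.int64(151)), (np.int64(26), np.int64(79)), (np.int64(-10), np.int64(39))] [-77.8  27.9]
held z158 500
u [(np.int64(92), np.int64(62)), (np.int64(95), np.int64(40)), (np.int64(38), np.int64(24)), (np.int64(89), np.int64(22)), (np.int64(71), np.int64(20))] [ 22.2 107.6]
v [(np.int64(35), np.int64(247)), (np.int64(32), np.int64(87)), (np.int64(-1), np.int64(36)), (np.int64(2), np.int64(33)), (np.int64(5), np.int64(17))] [-81.2  38.3]
first 583
u [(np.int64(26), np.int64(68)), (np.int64(23), np.int64(36)), (np.int64(-52), np.int64(15)), (np.int64(-1), np.int64(15)), (np.int64(-76), np.int64(15))] [-92.1  27.1]
v [(np.int64(-31), np.int64(288)), (np.int64(-28), np.int64(194)), (np.int64(-34), np.int64(23)), (np.int64(-79), np.int64(9)), (np.int64(-61), np.int64(8))] [-82.3 -25.3]
```

arm_command --moves '[1,0,0,30,0,0,-0.1664,1,0,0,45,0,0,0,1,0,0,45,0,0,0,1,0,0,20,0,0,0,1,0,0,9,0,0,0,-1,0,0,0,0,0,0,-1,0,0,0,0,0,0,-1,0,0,0,0,0,0]'

```text
clock: 10.52
tcp_pos: [0.5961, -0.1059, 0.0126]
orientation: [0.001, -0.067, 0.998, -0.0]
wrist_force: [-0.1, -0.2, 0.7]
finger_gap: 0.0593
grip_force: 65.7
```

arm_command --moves '[-1,0,0,-20,0,0,0,-1,0,0,-45,0,0,0,-1,0,0,-45,0,0,0,-1,0,0,-40,0,0,0,-1,0,0,0,0,0,0.173,-1,0,0,0,0,0,0.173,-1,0,0,0,0,0,0.173,-1,0,0,0,0,0,0]'

```text
clock: 11.52
tcp_pos: [0.5953, -0.1057, 0.1618]
orientation: [-0.0, 0.19, 0.982, -0.0]
wrist_force: [-0.3, -0.0, -3.1]
finger_gap: 0.0592
grip_force: 65.6
```

Run:
```python
from h import *
to(*slab(14,63),160,158.5)
```

```text
now [ 595.3 -105.7  161.8] 158.04 zaxis [-1.e-04 -2.e-04 -1.e+00] 
turn rad -0.008 then shift [146.5 300.6   1.8]
```

arm_command --moves '[-1,22,46,0,0,0,-0.008,-1,25,51,0,0,0,0,-1,25,51,0,0,0,0,-1,25,51,0,0,0,0,-1,25,51,0,0,0,0,-1,24.5,50.5,0,0,0,0,-1,0,0,30,0,0,0,-1,0,0,0,0,0,0]'

```text
clock: 12.52
tcp_pos: [0.5679, 0.228, 0.1293]
orientation: [-0.002, 0.185, 0.983, -0.001]
wrist_force: [0.9, 0.0, -3.1]
finger_gap: 0.0595
grip_force: 65.9
```

```bash
cat >> h.py <<'E'
EX=np.array([np.cos(TH),np.sin(TH)]); EY=np.array([-EX[1],EX[0]])
def face(P,lo,hi,u0,u1,v0,v1,axis):
    "position of a vertical face in slab coordinates, seen by the scene camera: median within the window"
    m=(P[...,2]>lo/1e3)&(P[...,2]<hi/1e3); q=P[m][:,:2]*1000-[SX,SY]; u,v=q@EX,q@EY
    k=(u>u0)&(u<u1)&(v>v0)&(v<v1); u,v=u[k],v[k]
    a=[u,v][axis]; b=[v,u][axis]
    for _ in range(4):
        c=np.polyfit(b,a,1); r=a-np.polyval(c,b); g=abs(r)<max(2,1.5*np.std(r)); a,b=a[g],b[g]
    return np.round([np.median(a),b.min(),b.max(),np.degrees(np.arctan(c[0])),len(a)],1)
def tcpuv():
    p,f,M=yaw(); d=p[:2]-[SX,SY]; return np.round([d@EX,d@EY,p[2]],1)
E
python3 - <<'E'
from h import *
to(*slab(14,63),41,158.5)
im,P=cloud("scene"); np.save("scene3.npy",P); cv2.imwrite("pics/scene3.png",im)
t=tcpuv(); b=t[2]-12; print("tcp uv",t, tcpuv(), tcpuv())
print("held +v",face(P,b+10,b+50,t[0]-60,t[0]+80,t[1]+20,t[1]+45,1))
print("held +u",face(P,b+10,b+50,t[0]+65,t[0]+95,t[1]-28,t[1]+28,0))
Q=np.load("scene0.npy")
print("first v",face(Q,45,80,-85,20,-45,-20,1),"u",face(Q,45,80,15,40,-85,-40,0))
print("two u",face(P,45,80,80,105,-85,20,0))
E
```

```text
now [567.9 228.  129.3] 158.64 zaxis [-0.0053 -0.0016 -1.    ] 
turn rad 0.0025 then shift [-1.3  0.2 88.3]
tcp uv [ 13.9  62.8 130.7] [ 13.9  62.8 130.7] [ 13.9  62.8 130.7]
held +v [ 94.  -25.8  93.    1.2 446. ]
held +u [ 93.8  36.2  90.2  -1.2 102. ]
first v [-2.85e+01 -8.46e+01  1.98e+01  2.00e-01  3.18e+02] u [ 26.3 -84.  -41.1  -0.3  55. ]
two u [ 92.1 -83.3  17.8   1.1 101. ]
```

Run:
```python
from h import *
Q=np.load("scene0.npy")
for z in((3,12),(12,26)): print("slab u",face(Q,*z,100,122,-100,100,0),"v",face(Q,*z,-100,100,100,122,1))
# top-plane edges of the deck in the scene view and heights
m=(abs(Q[...,2]-.03)<.006); q=Q[m][:,:2]*1000-[SX,SY]; u,v=q@EX,q@EY
k=(abs(v)<100); print("deck u",np.percentile(u[k&(abs(u)<125)],[.5,99.5]).round(1)); k=abs(u)<100; print("deck v",np.percentile(v[k&(abs(v)<125)],[.5,99.5]).round(1))
P=np.load("top2.npy"); m=(abs(P[...,2]-.03)<.006); q=P[m][:,:2]*1000-[SX,SY]; u,v=q@EX,q@EY
k=(abs(v)<100); print("top deck u",np.percentile(u[k&(abs(u)<125)],[.5,99.5]).round(1)); k=abs(u)<100; print("top deck v",np.percentile(v[k&(abs(v)<125)],[.5,99.5]).round(1))
```

```text
slab u [ 1.083e+02 -9.810e+01  9.640e+01 -1.000e-01  2.400e+01] v [112.3 -95.6  98.4  -0.2 158. ]
slab u [ 1.084e+02 -9.780e+01  9.740e+01 -1.000e-01  7.800e+01] v [113.9 -98.1  98.9  -0.  242. ]
deck u [-109.9  108.1]
deck v [-102.2  114.7]
top deck u [-108.5  107.9]
top deck v [-110.8  109.1]
```

Run:
```python
from h import *
Q=np.load("scene2.npy"); print("B held end v",face(Q,70,85,35,92,15,35,1),face(Q,55,70,35,92,15,35,1))
print("B held u",face(Q,60,95,80,105,-85,20,0))
for i in range(2):
    im,P=cloud("scene")
    t=tcpuv(); b=t[2]-12; print("tcp uv",t,yaw()[1])
    print("held +v",face(P,b+10,b+50,t[0]-60,t[0]+80,t[1]+20,t[1]+45,1),"+u",face(P,b+10,b+50,t[0]+65,t[0]+95,t[1]-28,t[1]+28,0))
m=(P[...,2]*1000>b+40)&(P[...,2]*1000<b+75); print("two +v end",face(P,45,80,35,90,10,35,1), "two u",face(P,45,80,80,105,-85,20,0))
print("first v",face(P,45,80,-85,0,-45,-20,1))
```

```text
B held end v [25.4 35.8 91.2 -1.1 85. ] [25.5 35.4 91.2 -1.1 81. ]
B held u [ 93.1 -84.8  18.7   0.8  64. ]
tcp uv [ 15.   62.9 131.8] 158.46576386871718
held +v [ 93.7 -25.8  94.7   1.  460. ] +u [94.9 39.  90.6 -1.3 93. ]
tcp uv [ 15.7  63.  132.5] 158.41225684822646
held +v [ 93.7 -24.5  95.5   1.1 454. ] +u [ 95.9  35.   90.8  -1.1 106. ]
two +v end [29.1 38.9 89.6 -1.4 42. ] two u [ 92.  -80.7  16.4   1.2  96. ]
first v [-27.8 -84.9 -76.   -2.8  15. ]
```

arm_command --moves '[-1,4.5,2.4,0,0,0,0.019,-1,0,0,25,0,0,0,-1,0,0,30,0,0,0,-1,0,0,20,0,0,0,-1,0,0,8,0,0,0,-1,0,0,0,0,0,0,-1,0,0,0,0,0,0]'

```text
clock: 13.55
tcp_pos: [0.568, 0.2317, 0.05]
orientation: [0.001, 0.197, 0.98, 0.0]
wrist_force: [-0.3, 0.5, -2.9]
finger_gap: 0.0596
grip_force: 66.3
```

Run:
```python
from h import *
for i in range(2):
    im,P=cloud("scene")
    t=tcpuv(); b=t[2]-12; print("tcp uv",t,yaw()[1])
    print("held +v",face(P,b+10,b+50,t[0]-60,t[0]+80,t[1]+20,t[1]+45,1),"+u",face(P,b+10,b+50,t[0]+65,t[0]+95,t[1]-28,t[1]+28,0))
cv2.imwrite("pics/s4.png",cv2.resize(im[100:330,200:430],(600,600)))
```

```text
tcp uv [11.4 66.4 50. ] 157.30811538191466
held +v [ 9.66e+01 -2.76e+01  9.13e+01 -2.00e-01  3.73e+02] +u [92.6 38.9 91.9 -0.  84. ]
tcp uv [11.3 66.4 49.9] 157.31358477561278
held +v [ 9.66e+01 -2.72e+01  9.00e+01 -2.00e-01  3.80e+02] +u [92.5 38.7 94.3 -0.1 86. ]
```

arm_command --moves '[-1,1.3,-0.8,5,0,0,0,-1,0,0,1,0,0,0,-1,0,0,1,0,0,0,-1,0,0,0,0,0,0]'

```text
clock: 14.15
tcp_pos: [0.565, 0.2313, 0.0425]
orientation: [-0.0, 0.197, 0.98, -0.0]
wrist_force: [-4.9, -1.3, 5.2]
finger_gap: 0.0593
grip_force: 67.0
```

arm_command --moves '[0.6,0,0,0,0,0,0,0.9,0,0,0,0,0,0,0.9,0,0,0,0,0,0,1,0,0,-10,0,0,0,1,0,0,-40,0,0,0,1,0,0,-50,0,0,-0.1,1,0,0,0,0,0,-0.174,1,0,0,0,0,0,-0.174]'

```text
clock: 15.15
tcp_pos: [0.5663, 0.2316, 0.1436]
orientation: [0.001, -0.029, 1.0, 0.0]
wrist_force: [-0.1, -0.3, 0.1]
finger_gap: 0.0852
grip_force: 0.0
```

arm_command --moves '[1,0,0,0,0,0,-0.174,1,0,0,0,0,0,-0.174,1,0,0,0,0,0,-0.174,1,0,0,0,0,0,-0.174,1,0,0,0,0,0,-0.174,1,0,0,0,0,0,-0.174,1,0,0,0,0,0,-0.1,1,0,0,0,0,0,0]'

```text
clock: 16.15
tcp_pos: [0.5657, 0.2314, 0.1423]
orientation: [0.0, -0.563, 0.827, -0.0]
wrist_force: [-0.5, -0.1, -0.2]
finger_gap: 0.0853
grip_force: 0.0
```

```bash
cat >> h.py <<'E'
def report(P):
    "placed cartons in slab coordinates from the scene camera, bias (-1.7,+3.8) removed: centre along u, v and yaw offset"
    b=(-1.7,3.8)
    def f(*a): return face(P,45,80,*a)
    for n,ua,va in (("first",None,(-85,-35,-42,-18)),("two",(80,105,-85,15),(38,88,10,42)),("three",(80,105,40,85),(-20,85,85,105)),("four",None,(-85,-40,82,106))):
        try:
            o=[n]
            if ua: r=f(*ua,0); o+=["+u face",r[0]-b[0],"yaw",-r[3],r[4]]
            r=f(*va,1); o+=["+v face",r[0]-b[1],"yaw",r[3],r[4]]
            print(*[x if isinstance(x,str) else round(float(x),1) for x in o])
        except Exception as e: print(n,"none")
E
python3 - <<'E'
from h import *
im,P=cloud("scene"); report(P)
to(*slab(62,-14),42,247.4)
cv2.imwrite("pics/s5.png",cv2.resize(im[100:330,200:430],(600,600)))
E
```

```text
first +v face -31.9 yaw -0.3 134.0
two +u face 93.7 yaw -1.2 92.0 +v face 24.2 yaw 9.4 1.0
three +u face 91.7 yaw -0.1 56.0 +v face 91.7 yaw -0.1 395.0
four none
now [565.6 231.4 142.2] -111.58 zaxis [ 6.e-04  0.e+00 -1.e+00] 
turn rad 0.0178 then shift [ 78.1 -54.1 100.2]h.py:46: RankWarning: Polyfit may be poorly conditioned
  c=np.polyfit(b,a,1); r=a-np.polyval(c,b); g=abs(r)<max(2,1.5*np.std(r)); a,b=a[g],b[g]
h.py:46: RankWarning: Polyfit may be poorly conditioned
  c=np.polyfit(b,a,1); r=a-np.polyval(c,b); g=abs(r)<max(2,1.5*np.std(r)); a,b=a[g],b[g]
h.py:46: RankWarning: Polyfit may be poorly conditioned
  c=np.polyfit(b,a,1); r=a-np.polyval(c,b); g=abs(r)<max(2,1.5*np.std(r)); a,b=a[g],b[g]
h.py:46: RankWarning: Polyfit may be poorly conditioned
  c=np.polyfit(b,a,1); r=a-np.polyval(c,b); g=abs(r)<max(2,1.5*np.std(r)); a,b=a[g],b[g]
```

View pics/s5.png

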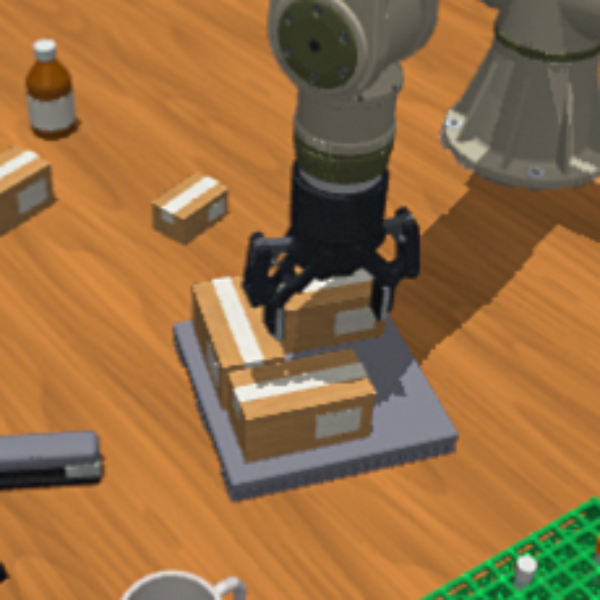

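The scene crop shows carton 3 at (300,410) well placed and carton 2 at (240,320) slightly off. I'll mend carton 2 by gripping, turning and shifting it.

arm_command --moves '[1,39,-27,0,0,0,0.018,1,39,-27,0,0,0,0,1,0,0,0,0,0,0,1,0,0,40,0,0,0,1,0,0,30,0,0,0,1,0,0,10,0,0,0,1,0,0,0,0,0,0]'

```text
clock: 17.08
tcp_pos: [0.586, 0.1393, 0.0615]
orientation: [-0.0, -0.556, 0.831, 0.0]
wrist_force: [0.4, -0.5, 0.5]
finger_gap: 0.0853
grip_force: 0.0
```

Run:
```python
from h import *
to(*slab(62,-14),42,247.4)
```

```text
now [586.  139.3  61.5] -112.5 zaxis [-1.e-03 -1.e-04 -1.e+00] 
turn rad 0.0018 then shift [ 0.9  0.1 19.5]
```

arm_command --moves '[1,0.5,0,15,0,0,0,1,0,0,4.5,0,0,0,-1,0,0,0,0,0,0,-1,0,0,0,0,0,0,-1,0,0,0,0,0,0,-1,0,0,-3,0,0,0,-1,-3.5,1,-1,0,0,-0.021,-1,0,0,0,0,0,0]'

```text
clock: 18.08
tcp_pos: [0.5865, 0.1423, 0.0461]
orientation: [-0.0, -0.565, 0.825, 0.0]
wrist_force: [-0.5, -0.9, -2.2]
finger_gap: 0.0592
grip_force: 65.6
```

```bash
python3 - 2>/dev/null <<'E'
from h import *
for i in range(2):
    im,P=cloud("scene"); report(P)
    print(tcpuv(),yaw()[1],get_state()["wrist_force"].round(1))
E
```

```text
first +v face -31.8 yaw -2.1 143.0
two none
three +u face 91.8 yaw 0.4 53.0 +v face 91.6 yaw -0.2 405.0
four none
[ 61.5 -10.3  46.1] -111.27417589043755 [ 0.4 -0.6 -2.7]
first +v face -31.9 yaw -1.3 160.0
two none
three +u face 91.8 yaw -0.2 56.0 +v face 91.7 yaw -0.0 395.0
four none
[ 61.5 -10.3  46. ] -111.28473018809181 [-0.3  0.4 -2.7]
```

```bash
sed -i 's/"two",(80,105,-85,15),(38,88,10,42)/"two",(80,105,-85,15),None/; s/^            r=f(\*va,1); o+=/            r=f(*va,1) if va else [0]*5; o+=/' h.py; python3 - 2>/dev/null <<'E'
from h import *
im,P=cloud("scene"); report(P)
for lo,hi in((80,92),(84,94)): print(face(P,lo,hi,40,90,15,31,1))
E
```

```text
first +v face -32.2 yaw -0.1 154.0
two +u face 93.9 yaw -1.1 46.0 +v face -3.8 yaw 0.0 0.0
three +u face 91.7 yaw 0.1 56.0 +v face 91.6 yaw -0.2 392.0
four none
[25.8 40.9 89.8  9.5 48. ]
[24.6 40.3 89.8  7.6 61. ]
```

arm_command --moves '[-1,0,0,2,0,0,0,-1,0,0,1,0,0,0,-1,0,0,1,0,0,0,-1,0,0,0,0,0,0]'

```text
clock: 18.73
tcp_pos: [0.5865, 0.1419, 0.0426]
orientation: [-0.0, -0.564, 0.826, -0.0]
wrist_force: [-1.9, -0.6, 3.7]
finger_gap: 0.0595
grip_force: 65.9
```

arm_command --moves '[0.6,0,0,0,0,0,0,0.9,0,0,0,0,0,0,0.9,0,0,0,0,0,0,1,0,0,-10,0,0,0,1,0,0,-40,0,0,0,1,0,0,-50,0,0,0,1,0,0,-20,0,0,0,1,47,-22,0,0,0,0]'

```text
clock: 19.73
tcp_pos: [0.5918, 0.0923, 0.1658]
orientation: [0.003, -0.567, 0.824, -0.001]
wrist_force: [0.0, -1.0, -0.8]
finger_gap: 0.0854
grip_force: 0.0
```

arm_command --moves '[1,47,-22,0,0,0,0.1,1,47,-22,0,0,0,0.1,1,40,-36,0,0,0,0.1,1,40,-36,0,0,0,0.1,1,30,-42,0,0,0,0.15,1,20,-40,0,0,0,0.15,1,0,0,0,0,0,0.15,1,0,0,0,0,0,0.1]'

```text
clock: 20.72
tcp_pos: [0.621, -0.2162, 0.1627]
orientation: [0.0, -0.122, 0.993, -0.0]
wrist_force: [0.3, 0.9, 0.9]
finger_gap: 0.0853
grip_force: 0.0
```

```bash
python3 - 2>/dev/null <<'E'
from h import *
im,P=cloud("scene"); report(P); print("two end", face(P,80,94,40,85,15,31,1))
im,P=cloud("top"); cv2.imwrite("pics/top6.png",im)
for k,u,v in(("first",-32,-62),("two",62,-32),("three",32,62)):
    x,y=slab(u,v); a=blob(P,x/1e3,y/1e3,.07,.08,.1)
    # moments of a small mask around the place
    q=P[(P[...,2]>.08)&(P[...,2]<.1)][:,:2]*1000-[SX,SY]; U,V=q@EX,q@EY
    L=(61.5,31.5) if k!="two" else (31.5,61.5)
    g=(abs(U-u)<L[0]+1)&(abs(V-v)<L[1]+1)
    print(k,U[g].min().round(1),U[g].max().round(1),V[g].min().round(1),V[g].max().round(1))
to(615.4,-272.9,10,192.2)
cv2.imwrite("pics/c6.png",cv2.resize(im[130:290,150:350],(800,600),interpolation=cv2.INTER_CUBIC))
E
```

```text
first +v face -31.8 yaw 0.4 152.0
two +u face 93.8 yaw -0.4 104.0 +v face -3.8 yaw 0.0 0.0
three +u face 91.6 yaw 0.5 55.0 +v face 91.5 yaw -0.1 388.0
four none
two end [24.9 40.4 83.7 -7.9 59. ]
first -90.7 26.7 -93.9 -32.0
two 31.6 92.5 -93.4 30.2
three -30.1 91.5 29.7 92.5
now [ 621.  -215.5  162.8] -165.77 zaxis [ 5.e-04 -3.e-04 -1.e+00] 
turn rad 0.0354 then shift [ 17.6 -54.9 152.8]
```

View pics/c6.png

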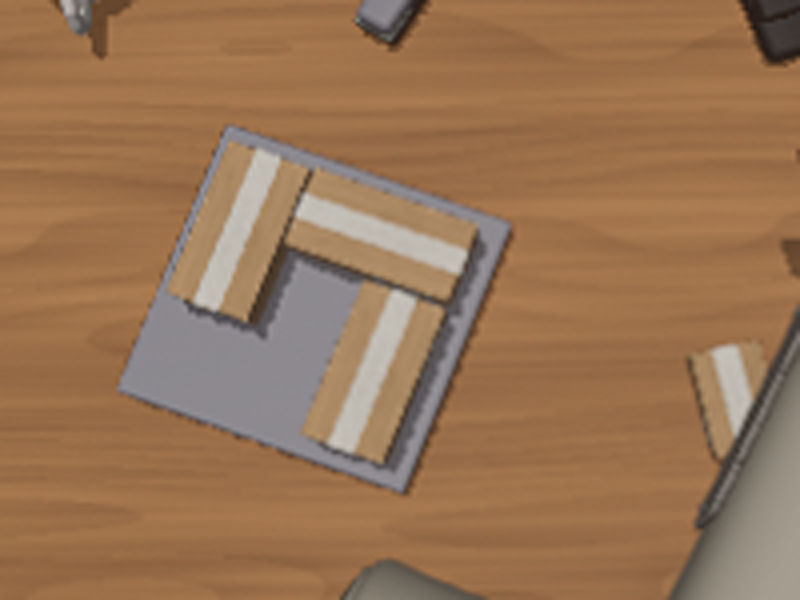

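The crop shows the three cartons in pattern with narrow, parallel gaps. The free place is at lower left, around (230,380). Now picking the last carton.

arm_command --moves '[1,17.5,-55,0,0,0,0.035,1,0,0,0,0,0,0,1,0,0,40,0,0,0,1,0,0,45,0,0,0,1,0,0,45,0,0,0,1,0,0,18,0,0,0,1,0,0,4,0,0,0,1,0,0,0,0,0,0]'

```text
clock: 21.82
tcp_pos: [0.6187, -0.2731, 0.0118]
orientation: [0.001, -0.107, 0.994, -0.001]
wrist_force: [-0.5, -0.0, -0.5]
finger_gap: 0.0856
grip_force: 0.0
```

arm_command --moves '[-1,0,0,0,0,0,0,-1,0,0,0,0,0,0,-1,0,0,0,0,0,0,-1,0,0,0,0,0,0]'

```text
clock: 22.32
tcp_pos: [0.6187, -0.273, 0.0123]
orientation: [0.001, -0.107, 0.994, -0.001]
wrist_force: [-0.9, 1.0, 5.9]
finger_gap: 0.0597
grip_force: 66.6
```

```bash
python3 - 2>/dev/null <<'E'
from h import *
to(*slab(-62,15),130,248.5)
E
```

```text
now [ 618.7 -273.    12.3] -167.71 zaxis [ 0.0028 -0.001  -1.    ] 
turn rad -0.9811 then shift [-399.6  305.6 -117.7]
```

arm_command --moves '[1,0,0,0,0,0,0,1,0,0,0,0,0,0,1,6,0,0,0,0,0,1,0,0,0,0,0,0,-1,0,0,0,0,0,0,-1,0,0,0,0,0,0,-1,0,0,0,0,0,0,-1,0,0,0,0,0,0]'

```text
clock: 23.32
tcp_pos: [0.612, -0.2741, 0.0104]
orientation: [0.0, -0.107, 0.994, -0.0]
wrist_force: [-0.2, -0.9, 2.3]
finger_gap: 0.0594
grip_force: 65.9
```

arm_command --moves '[-1,0,0,-20,0,0,0,-1,0,0,-45,0,0,0,-1,0,0,-45,0,0,-0.16,-1,0,0,-35,0,0,-0.16,-1,0,0,0,0,0,-0.165,-1,0,0,0,0,0,-0.165,-1,0,0,0,0,0,-0.165,-1,0,0,0,0,0,-0.165]'

```text
clock: 24.32
tcp_pos: [0.611, -0.2734, 0.1538]
orientation: [-0.001, -0.565, 0.825, 0.001]
wrist_force: [0.7, -0.8, -3.5]
finger_gap: 0.0594
grip_force: 65.9
```

```bash
python3 - 2>/dev/null <<'E'
from h import *
to(*slab(-62,14),150,248.5)
E
```

```text
now [ 611.  -273.4  153.8] -111.26 zaxis [-0.0023  0.0013 -1.    ] 
turn rad 0.0041 then shift [-401.8  298.6    3.8]
```

arm_command --moves '[-1,-45,33,0,0,0,0,-1,-45,33,0,0,0,0,-1,-45,33,0,0,0,0,-1,-45,33,0,0,0,0,-1,-45,34,0,0,0,0,-1,-45,34,0,0,0,0,-1,-45,33,0,0,0,0,-1,-45,33,0,0,0,0]'

```text
clock: 25.32
tcp_pos: [0.4954, 0.1603, 0.1544]
orientation: [-0.001, -0.562, 0.827, 0.0]
wrist_force: [0.8, 0.2, -3.7]
finger_gap: 0.0593
grip_force: 66.5
```

arm_command --moves '[-1,-42,32.5,0,0,0,0,-1,0,0,30,0,0,0,-1,0,0,0,0,0,0,-1,0,0,0,0,0,0]'

```text
clock: 25.82
tcp_pos: [0.482, 0.2092, 0.1253]
orientation: [-0.0, -0.562, 0.827, 0.0]
wrist_force: [0.9, -0.6, -3.5]
finger_gap: 0.0595
grip_force: 66.4
```

```bash
python3 - 2>/dev/null <<'E'
from h import *
to(*slab(-62,14),100,248.5)
for i in range(2):
    im,P=cloud("scene"); t=tcpuv(); b=t[2]-11; print("tcp",t,yaw()[1])
    print("end +v",face(P,b+8,b+52,t[0]-26,t[0]+27,t[1]+65,t[1]+95,1))
    m=(P[...,2]*1000>b+50)&(P[...,2]*1000<b+66); q=P[m][:,:2]*1000-[SX,SY]; U,V=q@EX,q@EY; g=(V>t[1]+45)&(V<t[1]+75)&(abs(U-t[0])<45)
    print("top u range near end",np.percentile(U[g],[1,50,99]).round(1),g.sum())
    m=(P[...,2]>.08)&(P[...,2]<.1); q=P[m][:,:2]*1000-[SX,SY]; U,V=q@EX,q@EY; g=(V>50)&(V<90)&(abs(U-32)<70); print("three u range",np.percentile(U[g],[1,50,99]).round(1))
cv2.imwrite("pics/s7.png",cv2.resize(im[100:330,200:430],(600,600)))
E
```

```text
now [482.  209.2 125.3] -111.62 zaxis [-9.e-04 -4.e-04 -1.e+00] 
turn rad -0.0022 then shift [-0.1  1.7 25.3]
tcp [-59.7  14.  125.8] -111.65112470424972
end +v [ 9.55e+01 -8.56e+01 -3.28e+01  1.00e-01  2.76e+02]
top u range near end [-89.5 -57.4 -29.7] 257
three u range [-29.2  32.4  90.1]
tcp [-59.4  14.1 126. ] -111.6607758429849
end +v [ 9.57e+01 -8.50e+01 -3.24e+01 -1.00e-01  2.70e+02]
top u range near end [-89.1 -56.1 -29.1] 251
three u range [-29.1  31.9  90. ]
```

View pics/s7.png

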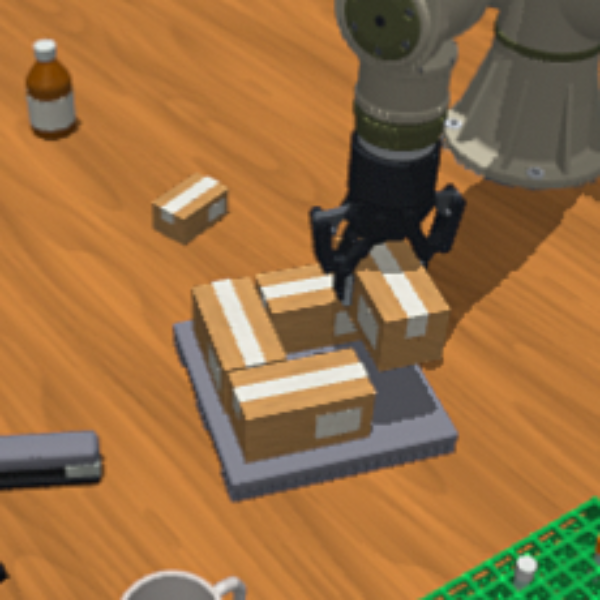

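Held carton 4 is at about (400,310) in the crop, square to the pattern, and needs about 3.7 mm outwards. I'll correct that and check again just above the tops.

arm_command --moves '[-1,0,3.7,10,0,0,0,-1,0,0,10,0,0,0,-1,0,0,0,0,0,0,-1,0,0,0,0,0,0]'

```text
clock: 26.42
tcp_pos: [0.4786, 0.2109, 0.105]
orientation: [-0.0, -0.562, 0.827, 0.0]
wrist_force: [-0.0, -0.3, -3.9]
finger_gap: 0.0596
grip_force: 66.6
```

```bash
cat > m4.py <<'E'
from h import *
im,P=cloud("scene"); t=tcpuv(); b=t[2]-11; print("tcp",t,yaw()[1])
print("end +v",face(P,b+8,b+52,t[0]-26,t[0]+27,t[1]+65,t[1]+95,1))
m=(P[...,2]*1000>b+50)&(P[...,2]*1000<b+66); q=P[m][:,:2]*1000-[SX,SY]; U,V=q@EX,q@EY; g=(V>t[1]+45)&(V<t[1]+75)&(U<t[0]+(45 if b>70 else 33))&(U>t[0]-45)
print("top u range near end",np.percentile(U[g],[1,50,99]).round(1),g.sum())
m=(P[...,2]>.08)&(P[...,2]<.1); q=P[m][:,:2]*1000-[SX,SY]; U,V=q@EX,q@EY; g=(V>50)&(V<90)&(U>-30.5)&(U<100); print("three u range",np.percentile(U[g],[1,50,99]).round(1))
cv2.imwrite("pics/s8.png",im)
E
python3 m4.py 2>/dev/null
```

```text
tcp [-63.9  14.4 105.3] -111.58778226322472
end +v [ 9.60e+01 -8.96e+01 -3.69e+01 -2.00e-01  2.64e+02]
top u range near end [-93.1 -61.1 -33.3] 248
three u range [-28.3  32.1  90.1]
```

arm_command --moves '[-1,0,0,20,0,0,0,-1,0,0,20,0,0,0,-1,0,0,14,0,0,0,-1,0,0,4,0,0,0,-1,0,0,1,0,0,0,-1,0,0,0,0,0,0,-1,0,0,0,0,0,0]'

```text
clock: 27.35
tcp_pos: [0.4791, 0.2112, 0.0468]
orientation: [0.001, -0.562, 0.827, -0.0]
wrist_force: [0.5, -0.8, -3.5]
finger_gap: 0.0596
grip_force: 66.8
```

```bash
python3 m4.py 2>/dev/null; python3 - 2>/dev/null <<'E'
from h import *
im,P=cloud("scene"); report(P); print(get_state()["wrist_force"].round(1))
E
```

```text
tcp [-63.7  14.6  46.7] -111.58196895033684
end +v [ 9.67e+01 -8.92e+01 -3.67e+01  1.00e-01  2.42e+02]
top u range near end [-93.  -61.4 -33.3] 243
three u range [-29.2  32.1  90.3]
first +v face -32.7 yaw 22.3 1.0
two +u face 93.8 yaw -0.1 102.0 +v face -3.8 yaw 0.0 0.0
three +u face 91.8 yaw -0.1 51.0 +v face 91.5 yaw -0.5 396.0
four +v face 92.5 yaw 0.0 163.0
[ 0.6 -0.4 -3.2]
```

arm_command --moves '[-1,0.4,0,2.5,0,0,0,-1,0,0,1,0,0,0,-1,0,0,0.8,0,0,0,-1,0,0,0,0,0,0,-1,0,0,0,0,0,0]'

```text
clock: 28.08
tcp_pos: [0.4785, 0.2107, 0.0419]
orientation: [-0.0, -0.562, 0.827, -0.0]
wrist_force: [-0.6, -0.5, -3.9]
finger_gap: 0.0594
grip_force: 66.8
```

arm_command --moves '[-1,0,0,0.7,0,0,0,-1,0,0,0.6,0,0,0,-1,0,0,0,0,0,0]'

```text
clock: 28.45
tcp_pos: [0.4784, 0.2107, 0.0405]
orientation: [-0.0, -0.562, 0.827, -0.0]
wrist_force: [-0.4, 0.9, -2.6]
finger_gap: 0.0594
grip_force: 66.8
```

arm_command --moves '[-1,0,0,0.6,0,0,0,-1,0,0,0,0,0,0]'

```text
clock: 28.7
tcp_pos: [0.4785, 0.2107, 0.0404]
orientation: [0.0, -0.562, 0.827, -0.0]
wrist_force: [-1.4, -0.7, 2.6]
finger_gap: 0.0596
grip_force: 67.2
```

Contact. Releasing, rising and moving clear of the view.

arm_command --moves '[0.6,0,0,0,0,0,0,0.9,0,0,0,0,0,0,0.9,0,0,0,0,0,0,1,0,0,-10,0,0,0,1,0,0,-40,0,0,0,1,0,0,-50,0,0,0,1,0,0,-40,0,0,0,1,45,0,-20,0,0,0]'

```text
clock: 29.7
tcp_pos: [0.4641, 0.17, 0.2034]
orientation: [0.003, -0.564, 0.826, -0.001]
wrist_force: [0.9, -1.7, -0.7]
finger_gap: 0.0858
grip_force: 0.0
```

arm_command --moves '[1,50,0,0,0,0,0,1,50,0,0,0,0,0,1,50,-30,0,0,0,0,1,50,-30,0,0,0,0,1,50,-30,0,0,0,0,1,45,-30,0,0,0,0,1,30,-20,0,0,0,0,1,0,0,0,0,0,0]'

```text
clock: 30.7
tcp_pos: [0.473, -0.1874, 0.2004]
orientation: [0.0, -0.561, 0.828, -0.001]
wrist_force: [0.2, 1.1, -0.7]
finger_gap: 0.0856
grip_force: 0.0
```

```bash
python3 - 2>/dev/null <<'E'
from h import *
im,P=cloud("scene"); report(P)
im,P=cloud("top")
q=P[(P[...,2]>.08)&(P[...,2]<.1)][:,:2]*1000-[SX,SY]; U,V=q@EX,q@EY
for k,u,v in(("first",-32,-62),("two",62,-32),("three",32,62),("four",-62,32)):
    L=(60,30) if k in("first","three") else (30,60)
    g=(abs(U-u)<L[0]+2)&(abs(V-v)<L[1]+2); print(k,np.percentile(U[g],[.5,99.5]).round(1),np.percentile(V[g],[.5,99.5]).round(1))
for n,a in dict(small=(.457,-.128,.06,.03,.048),bottle=(.485,-.396,.06,.1,.14),rack=(.555,.478,.2,.025,.09)).items(): print(n,blob(P,*a))
print(get_state()["tcp_pos"])
cv2.imwrite("pics/c9.png",cv2.resize(im[130:290,150:350],(800,600),interpolation=cv2.INTER_CUBIC))
E
```

```text
first +v face -34.1 yaw 39.0 3.0
two +u face 93.8 yaw -0.2 103.0 +v face -3.8 yaw 0.0 0.0
three +u face 91.8 yaw 0.4 55.0 +v face 91.5 yaw -0.0 394.0
four +v face 92.1 yaw -0.5 156.0
first [-90.3  26.4] [-93.5 -32.9]
two [32.4 92.3] [-92.8  27.2]
three [-29.3  90.1] [30.4 90.8]
four [-91.1 -33.7] [-28.5  92. ]
small [ 458.  -124.3   77.8   51.    11.8   40.5  476. ]
```

```bash
python3 - 2>/dev/null <<'E'
from h import *
a,_=read_camera("top"); b,_=read_camera("scene")
cv2.imwrite("pics/j9.png",np.hstack([cv2.resize(a[130:290,150:350],(400,320)),cv2.resize(b[100:330,150:437],(400,320))]))
E
```

```text
(no output)
```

View pics/j9.png

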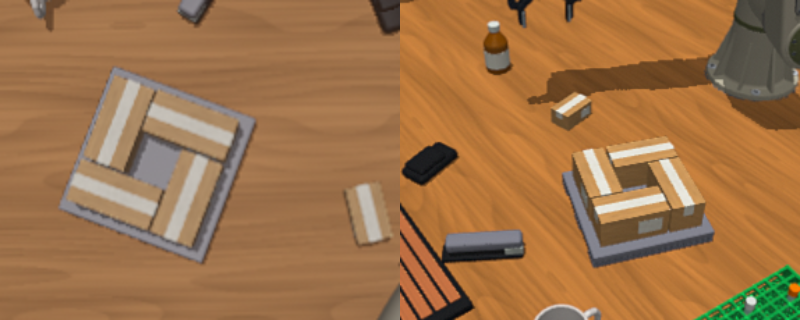

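The pinwheel is complete: the top crop, around (155,160), shows a square hole and narrow gaps. The bottle and small carton still stand upright in place.

```bash
python3 -c "from workcell import *; print(hand_in())"
```

```text
the job is handed in; nothing more can be done
None
```

The pinwheel layer is complete and handed in: in the last images all four cartons were within about 2 mm of their places, and the first carton, small carton, bottle and tube rack looked undisturbed (only the first and small cartons were re-measured).

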